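Run brass bushings down the tipping tray

ROBOT

A 6-joint arm with a two-finger parallel gripper is mounted at the origin on the work surface. World frame = base frame: x ahead of the robot, y to its left, z up, the work surface at z = 0. Lengths are in m, angles in degrees, forces in N, time in s.
With the tool pointing down it reaches from about 0.3 to 0.75 m from the base axis. Payload 8.5 kg.
Tool frame: the origin (TCP) lies between the finger pads; the fingertips stand 17 mm ahead of it and the grasp point (between the pads) lies 2 mm behind it (env.tip_reach is the distance from the TCP to the fingertips, in m); z points along the fingers, y is the line along which they close (so a half turn about z gives the same grasp; the last joint's range is limited). The gripper opens to 85 mm and grips with 20 to 120 N. Pads are 22 mm wide; open, the fingers measure 114 mm over their backs; the gripper's body (76 mm by 85 mm) begins 54 mm behind the grasp point. The pads swing forward as they close: fully open they stand 13 mm farther back than shut.
Start: joints at [58.253, 21.807, 74.336, -0, 83.858, -12.336], TCP at [0.183, 0.519, 0.248] pointing down, gripper open.
Joint ranges: [-178.18, 178.18], [-50.72, 133.34], [12.68, 142.11], [-81.47, 261.47], [9.98, 163.14], [-165.26, 165.26]. Speed limits (degrees/s): [136.94, 136.94, 180, 180, 180, 180].

INTERFACE

Orientations are given as a 3x3 rotation matrix whose columns are the frame's x, y, z axes.
In Python, from rig import env, viewer gives the robot as it stands.
- The arm moves only by the tool move_arm, never from a script. Its argument "motion" is a list of rows, each a list of 2 entries, a list of its own where there are three numbers: the shift along the tool's x, y, z normalised to -1 to 1, where 1 is 50 mm, then the turn, a rotation vector about the tool's x, y, z normalised to -1 to 1, where 1 is 8 degrees. A call has 1 to 20 rows; each row shifts and turns the commanded pose from where the row before left it, along the tool's axes as they then stand; what a row does not reach is not made up. A row lasts 1/10 s, in which the tool goes at most 50 mm and 8.59 degrees, less where a joint would pass 70% of its speed; a pose out of reach is approached as far as the arm can. A call with a number of a shift or a turn outside -1 to 1 is refused whole. A call with a gripper value outside its range is refused whole. "claw" is the closure, from 0 (fully open) to 1 (shut), set as the call begins (left out, the last holds). The fingers move at their own pace and stop on an object; "force" is the grip in N (left out, the last holds). Time passes only in rows, so rows that do not move let the fingers close. It gives the time, the measured TCP pose, the force, the opening and the grip force at its end, in the units of the state.
- env.observe(): the state, without advancing time (a new reading comes with each control period).
- viewer.get_image(name): name is "scene" or "top" or "wrist"; returns a dict with "frame" (480x640x3 uint8, red, green, blue), "depth" (480x640 float32, m along the optical axis (not along the pixel's ray), 0 where there is no reading), "fx", "fy", "cx", "cy" (pixels), "eye" and "attitude" of the camera in the world; the wrist camera has in their place "T_tool_cam" (4x4, takes a point from camera to tool coordinates, whose origin is the TCP and whose axes are the flange's). Camera axes: x right, y up, looking along -z (the intrinsics and any distortion apply to the point x, -y, -z); pixel columns grow to the right and rows downward; lengths in m; the calibration is good to about 2 mm. A picture is of the moment at which its call begins: read the wrist's pose just before it.
- env.close_job(): hands the job in; it is judged then, once.
The state is a dict: "time_s": time; "q": joint angles; "qvel": joint speeds; "joint_efforts": joint torques, N m; "position": TCP position; "tool_rot": TCP orientation; "ft_force": force on the tool from outside, world axes, zero at the start; "wrist_torque": the same for the moment, N m; "grip_width": finger opening in m; "gripper_force": force on a finger pad.
Only numpy, scipy, OpenCV 4.12 (cv2) and the standard library are available. Lean on these libraries where they do the work, as an engineer would, in place of code of your own. Each camera call takes 0.05 s, during which the arm holds its last target. There are 200 camera calls.

TASK

Stand the brass bushing from the black rubber pad upright in the loading end of the tipping tray, the half away from the yellow tab, with the two already there. Then push the yellow tab down until the tray squeezes the red buffer under it, and keep it there with a light press of about 7 N on the buffer (never above 15 N) for a good second, until all three bushings have slid to the tab end. Let the tray up gently, under control, until it is level again; do not let it snap back, and leave everything else on the bench alone.

Things in the scene. Friction and masses are not known exactly. Their poses are not given: they have to be found in the camera images.
- bushing_new_mid (a point): centre (half-way up) of the brass bushing standing upright on the black rubber pad (170 x 110 x 14 mm): flanged cylinder 30 mm tall, body 22 mm diameter, foot flange 28 mm diameter and 5 mm high, about 60 g. z = its axis. A plug gauge stands 80 to 120 mm from it on the pad.
- bushing_a_mid (a point): centre (half-way up) of one of the two like brass bushings already in the tray's loading end
- bushing_b_mid (a point): centre (half-way up) of the other bushing already in the tray's loading end
- tray_floor (a point): middle of the tray floor's top face, 4 mm over the hinge axis (along y, 135 mm above the bench). Turns with the tray: x to the tab end, y across, z out of the floor. Inside 252 (x) by 112 (y) mm, walls 18 mm high. Loading end = negative x; the two bushings stand there at x -105 to -85, y about +36 and -36 mm, so x = -45, y = 0 is free. Bushings must finish with centres beyond x = +70 mm.
- tray_tab (a point): middle of the top face of the yellow push tab, on the tray at x = 165, y = 0, z = 0 mm in the tray_floor frame, same axes. The tab is a flat plate 60 mm along x (outside the end wall, from x = 130 to 190), 64 mm across and 4 mm thick. Push it down from above.
- tray (a joint): tilt in rad: 0 = level, its rest and upper limit; grows as the tab goes down. A spring (0.8 N m at level plus 1.0 N m per rad) pulls it back: 4 to 10 N at the tab while swinging free, falling by up to 3.5 N as the bushings slide to the tab end. They start to slide between 0.25 and 0.43 rad. The buffer is met between 0.44 and 0.64 rad, unknown beforehand.
- buffer_seat (a point): fixed point 72 mm above the bench under the tray, 105 mm from the hinge; the red buffer's top stands up to 12 mm above or below it (screw setting, unknown). The buffer gives 1 mm per 6 N: about 2.7 N more at the tab per mm of tab travel (0.04 N per mm swinging free). Wanted while holding: 4 to 10 N on the buffer = 2.5 to 6.5 N at the tab on top of the free-swing force; over 15 N is too much.
- bin_big: blue open bin 120 x 200 x 85 mm, bystander; origin at the centre of its underside
- bin_small: blue open bin 120 x 160 x 65 mm, bystander; origin at the centre of its underside
- oil_can: red can 56 mm diameter, 130 mm tall, bystander; origin at the centre of its underside
- plug_gauge: dark steel plug gauge 26 mm diameter, 50 mm tall, on the rubber pad, bystander; origin at the centre of its underside
- brush_grip (a point): grip of a brush lying on the bench, bystander
- wrench_grip (a point): grip of a wrench lying on the bench, bystander
- screwdriver_grip (a point): grip of a screwdriver lying on the bench, bystander

How it is judged (in metres and radians):
On the way, in this order (a step that is already met when the one before it is completed fails the run):
1. the bushing from the pad stands upright and released in the loading half of the level tray (x of bushing_new_mid in the frame of tray_floor between -0.126 and -0.01 m and y of bushing_new_mid in the frame of tray_floor between -0.056 and 0.056 m and z of bushing_new_mid in the frame of tray_floor between 0.01 and 0.02 m and angle between bushing_new_mid's own z axis and vertical below 0.1 rad and contact force between the fingers and bushing_new below 0.1 N and value of joint tray below 0.05 rad), for 0.2 s.
2. the tray is held on the buffer with 4 to 10 N on it for 0.8 s, with all three bushings at the tab end (contact force between tray and buffer between 4 and 10 N and x of each of bushing_new_mid, bushing_a_mid, bushing_b_mid in the frame of tray_floor above 0.07 m and z of bushing_new_mid in the frame of tray_floor between 0.008 and 0.022 m and z of bushing_a_mid in the frame of tray_floor between 0.008 and 0.022 m and z of bushing_b_mid in the frame of tray_floor between 0.008 and 0.022 m), for 0.8 s.
At the end, for the whole second after the job is handed in: the tray is level again (within 0.04 rad) and all three bushings stand upright and at rest on its floor at the tab end (centres more than 70 mm from the tray's middle toward the tab) (value of joint tray below 0.04 rad and x of each of bushing_new_mid, bushing_a_mid, bushing_b_mid in the frame of tray_floor above 0.07 m and z of bushing_new_mid in the frame of tray_floor between 0.008 and 0.022 m and z of bushing_a_mid in the frame of tray_floor between 0.008 and 0.022 m and z of bushing_b_mid in the frame of tray_floor between 0.008 and 0.022 m and angle between each of bushing_new_mid, bushing_a_mid, bushing_b_mid's own z axis and vertical below 0.15 rad and linear speed of each of bushing_new, bushing_a, bushing_b below 0.02 m/s); the robot touches nothing.
It fails at once if the buffer is pressed with more than 15 N (contact force between tray and buffer above 15 N).
It fails at once if the tray snaps back (swings up faster than 1.8 rad/s) (velocity of joint tray below -1.8 rad/s).
It fails at once if a bystander is moved more than 30 mm (distance of any of bin_big, bin_small, screwdriver_grip, brush_grip, wrench_grip, oil_can, plug_gauge from where it was at the start of the episode above 0.03 m).
It also fails if it takes over 72 s, if anything falls off the work surface, if the arm or the gripper's body presses on something with over 40 N, if the wrist force passes 120 N, or if a joint passes its speed limit or range.

## Working session

There is one attempt and no reset: what is moved stays moved. The work goes in short steps, Python scripts to look and compute and a tool call to move; the robot and the scene stay as the last step left them, time stands still between calls to the robot, and variables do not carry over. Pictures are saved under pics/ and viewed, at most 10 in all, crops included, and the job is handed in when it is done.

Besides the shell and the picture viewer there is one more tool, called after ">>>" in YAML: its name, and indented under it one key for each argument. move_arm: Moves the arm, as the interface text tells. Scaled input: -1 to 1 covers 50 mm each way for a shift and 8 degrees each way for a turn. Its arguments: {"type":"object","properties":{"motion":{"type":"array","items":{"type":"array"}},"claw":{"type":"number"},"force":{"type":"number"}},"required":["motion"]}

```bash
mkdir -p pics; ls
cat > h.py <<'E'
import numpy as np, cv2
from rig import env, viewer
def grab(n,save=None):
    o=env.observe(); im=viewer.get_image(n)
    if save: cv2.imwrite('pics/'+save+'.png',im['frame'][:,:,::-1])
    if 'T_tool_cam' in im:
        T=np.eye(4);T[:3,:3]=np.array(o['tool_rot']);T[:3,3]=o['position']
        C=T@np.array(im['T_tool_cam'])
    else:
        C=np.eye(4);C[:3,:3]=np.array(im['attitude']);C[:3,3]=im['eye']
    im['C']=C
    return im
def ray(im,u,v):
    d=np.array([(u-im['cx'])/im['fx'],-(v-im['cy'])/im['fy'],-1.])
    return im['C'][:3,3],im['C'][:3,:3]@d
def onplane(im,u,v,z):
    e,d=ray(im,u,v); return e+d*(z-e[2])/d[2]
def cloud(im):
    v,u=np.mgrid[:480,:640]; D=im['depth']
    P=np.stack([(u-im['cx'])/im['fx']*D,-(v-im['cy'])/im['fy']*D,-D],-1)
    W=P@im['C'][:3,:3].T+im['C'][:3,3]; W[D==0]=np.nan
    return W
E
python3 - <<'E'
from h import *
for n in('scene','top'):
    im=grab(n,n+'0'); print(n,[k for k in im],im['fx'],im['cx'],im['C'].round(3).tolist())
    np.savez('/tmp/'+n,**{k:im[k] for k in im})
print(env.observe())
E
```

```text
pics
scene ['frame', 'depth', 'fx', 'fy', 'cx', 'cy', 'eye', 'attitude', 'C'] 576.2798302767709 319.6338568146502 [[0.655, -0.534, 0.535, 1.366], [0.756, 0.453, -0.473, -0.736], [0.01, 0.714, 0.7, 1.159], [0.0, 0.0, 0.0, 1.0]]
top ['frame', 'depth', 'fx', 'fy', 'cx', 'cy', 'eye', 'attitude', 'C'] 480.9388573233368 323.9632321025988 [[0.029, 0.992, -0.12, 0.423], [-0.999, 0.033, 0.03, -0.013], [0.034, 0.119, 0.992, 1.297], [0.0, 0.0, 0.0, 1.0]]
{'time_s': 0.1, 'q': array([ 5.82539907e+01,  2.18392384e+01,  7.43798600e+01, -1.21331176e-03,
        8.38586603e+01, -1.23355209e+01]), 'qvel': array([ 0.00767048, -0.15292176, -0.03692663,  0.04940832, -0.04963935,
        0.03068185]), 'joint_efforts': array([ 3.96594551e-03, -4.49222732e+01, -2.31656188e+01, -1.10864421e-04,
        3.62630293e-03,  6.16085146e-06]), 'position': array([0.1826572 , 0.51852542, 0.24775699]), 'tool_rot': array([[-9.43162502e-01,  3.32331175e-01, -6.96163606e-04],
       [ 3.32331795e-01,  9.43161821e-01, -1.16517926e-03],
       [ 2.69369539e-04, -1.33031069e-03, -9.99999079e-01]]), 'ft_force': array([0.28032359, 0.03128227, 0.24098812]), 'wrist_torque': array([-0.00128191,  0.01558002, -0.04134559]), 'gripper_force': 0.0, 'grip_width': 0.08525202216343668}
```

View pics/top0.png

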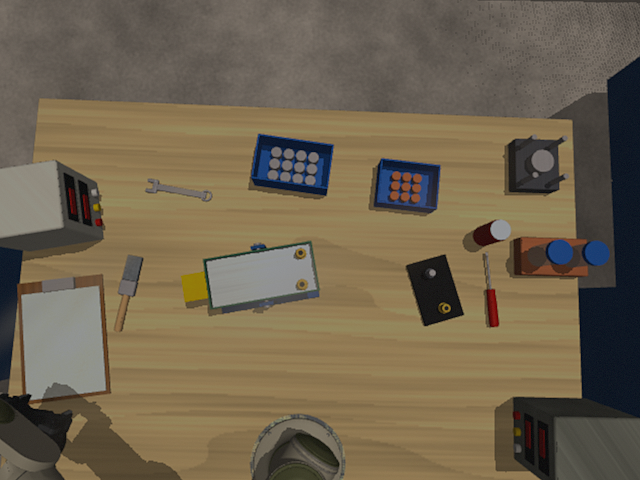

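View pics/scene0.png

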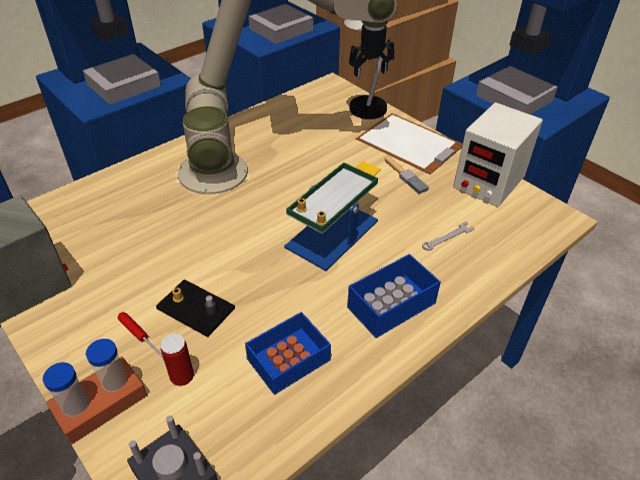

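The top view shows the new bushing at (445,309), the gauge at (431,273), the tray bushings at (300,254) and (302,285), and the tab at (194,287). The scene view agrees. Next I'll measure their positions.

Run:
```python
from h import *
im=dict(np.load('/tmp/top.npz')); W=cloud(im)
hsv=cv2.cvtColor(im['frame'],cv2.COLOR_RGB2HSV)
y=cv2.inRange(hsv,(15,130,90),(32,255,255))
n,l,s,c=cv2.connectedComponentsWithStats(y)
for i in range(1,n):
    if s[i,4]>25:
        w=np.nanmedian(W[l==i],0); z=np.nanpercentile(W[l==i][:,2],90); print(s[i],c[i].round(1),w.round(3),z.round(3),onplane(im,*c[i],z).round(3))
m=(l==np.argmax(s[1:,4])+1)if 0 else None
# green tray walls / white floor
wf=cv2.inRange(hsv,(0,0,150),(180,40,255)); wf[:, :195]=0; wf[:235]=0; wf[320:]=0; wf[:,330:]=0
cs,_=cv2.findContours(wf,0,2); k=max(cs,key=cv2.contourArea); r=cv2.minAreaRect(k); b=cv2.boxPoints(r)
print(r,[onplane(im,*p,.139).round(3) for p in b])
for p in((431,273),(445,309),(436,290),(300,254),(302,285),(260,280),(194,287),(492,230)): print(p,W[p[1],p[0]].round(3))
print(im['C'][:3,:3].round(3).tolist())
```

```text
[ 93 203   6   8  39] [ 95.5 206.8] [0.638 0.546 0.048] 0.051 [0.638 0.544 0.051]
[296 249  10  10  61] [300.7 253.2] [0.525 0.006 0.168] 0.172 [0.524 0.007 0.172]
[180 271  28  32 690] [193.9 286.6] [0.439 0.26  0.139] 0.142 [0.439 0.257 0.142]
[297 280  10  10  51] [302.  284.3] [0.452 0.001 0.167] 0.172 [0.452 0.002 0.172]
[439 303  12  10  60] [445.2 307.2] [ 0.407 -0.372  0.043] 0.047 [ 0.407 -0.371  0.047]
((266.1502990722656, 254.1855926513672), (88.09909057617188, 19.938617706298828), 1.1017061471939087) [array([0.497, 0.195, 0.139]), array([0.545, 0.197, 0.139]), array([ 0.547, -0.015,  0.139]), array([ 0.499, -0.016,  0.139])]
(431, 273) [ 0.493 -0.329  0.062]
(445, 309) [ 0.402 -0.371  0.042]
(436, 290) [ 0.451 -0.355  0.014]
(300, 254) [0.523 0.009 0.166]
(302, 285) [0.45  0.002 0.169]
(260, 280) [0.46  0.103 0.14 ]
(194, 287) [0.438 0.258 0.139]
(492, 230) [ 0.601 -0.464  0.129]
[[0.029, 0.992, -0.12], [-0.999, 0.033, 0.03], [0.034, 0.119, 0.992]]
```

Run:
```python
from h import *
print(env.tip_reach)
im=dict(np.load('/tmp/top.npz')); W=cloud(im)
m=(W[...,2]>.145)&(W[...,2]<.165)&(abs(W[...,0]-.48)<.12)&(W[...,1]>-.08)&(W[...,1]<.25)
r=cv2.minAreaRect(W[m][:,:2].astype(np.float32)); print(m.sum(),r,cv2.boxPoints(r).round(3))
hsv=cv2.cvtColor(im['frame'],cv2.COLOR_RGB2HSV)
y=cv2.inRange(hsv,(15,130,90),(32,255,255)); y[:,:178]=0;y[:,215:]=0
r=cv2.minAreaRect(W[y>0][:,:2].astype(np.float32)); print(r,cv2.boxPoints(r).round(3))
o=env.observe(); R=o['tool_rot']
print(R.T@(np.array([.42,.2,.25])-o['position'])*1000)
```

```text
0.017
720 ((0.4738413095474243, 0.10128435492515564), (0.15316981077194214, 0.2612537145614624), 11.638803482055664) [[ 0.372  0.214]
 [ 0.425 -0.042]
 [ 0.575 -0.011]
 [ 0.522  0.245]]
((0.4408729076385498, 0.274288535118103), (0.0705355629324913, 0.09857531636953354), 9.163873672485352) [[0.398 0.317]
 [0.414 0.22 ]
 [0.484 0.231]
 [0.468 0.329]]
[-329.70835277 -221.54758819   -2.03710115]
```

>>> move_arm:
  motion:
    - [[-0.82,-0.55,0],[0,0,0]]
    - [[-0.82,-0.55,0],[0,0,0]]
    - [[-0.82,-0.55,0],[0,0,0]]
    - [[-0.82,-0.55,0],[0,0,0]]
    - [[-0.82,-0.55,0],[0,0,0]]
    - [[-0.82,-0.55,0],[0,0,0]]
    - [[-0.82,-0.55,0],[0,0,0]]
    - [[-0.82,-0.55,0],[0,0,0]]
    - [[0,0,0],[0,0,-0.97]]
    - [[0,0,0],[0,0,-0.97]]
    - [[0,0,0],[0,0,-0.97]]
    - [[0,0,0],[0,0,-0.97]]

```text
time_s: 1.3
position: [0.4189, 0.202, 0.248]
tool_rot: [[-0.978, -0.207, -0.001], [-0.207, 0.978, -0.0], [0.001, -0.0, -1.0]]
ft_force: [0.6, 0.6, -0.7]
grip_width: 0.0856
gripper_force: 0.0
```

Run:
```python
from h import *
im=grab('wrist','w0'); np.savez('/tmp/w0',**im); print(env.observe()['position'],env.observe()['tool_rot'].round(4).tolist())
```

```text
[0.41891214 0.20208368 0.24804168] [[-0.977, -0.2132, -0.0007], [-0.2132, 0.977, -0.0001], [0.0008, 0.0, -1.0]]
```

>>> move_arm:
  motion:
    - [[0.22,-0.94,0.09],[0,0,0]]
    - [[0.22,-0.94,0.09],[0,0,0]]
    - [[0.22,-0.94,0.09],[0,0,0]]
    - [[0.22,-0.94,0.09],[0,0,0]]
    - [[0.22,-0.94,0.09],[0,0,0]]
    - [[0.22,-0.94,0.09],[0,0,0]]
    - [[0.22,-0.94,0.09],[0,0,0]]
    - [[0.22,-0.94,0.09],[0,0,0]]
    - [[0.22,-0.94,0.09],[0,0,0]]
    - [[0.22,-0.94,0.09],[0,0,0]]
    - [[0.22,-0.94,0.09],[0,0,0]]
    - [[0,0,0],[0,0,0]]
    - [[0,0,0],[0,0,0]]

```text
time_s: 2.65
position: [0.4043, -0.329, 0.1981]
tool_rot: [[-0.98, -0.198, -0.001], [-0.198, 0.98, 0.001], [0.001, 0.002, -1.0]]
ft_force: [0.1, 0.1, 0.3]
grip_width: 0.085
gripper_force: 0.0
```

Run:
```python
from h import *
im=grab('wrist','w1'); np.savez('/tmp/w1',**im); print(env.observe()['position'],env.observe()['tool_rot'].round(4).tolist())
print(im['T_tool_cam'])
hs=np.hstack([cv2.imread('pics/w0.png'),cv2.imread('pics/w1.png')]); cv2.imwrite('pics/w01.png',cv2.resize(hs,(800,300)))
```

```text
[ 0.40453034 -0.32813623  0.19847544] [[-0.9798, -0.1997, -0.0006], [-0.1997, 0.9798, 0.0011], [0.0004, 0.0012, -1.0]]
[[-2.24872812e-04  9.59888651e-01  2.80381397e-01  7.28172151e-02]
 [ 9.99999934e-01  1.35447152e-04  3.38319924e-04  1.23258626e-03]
 [ 2.86772594e-04  2.80381454e-01 -9.59888617e-01 -1.25133232e-01]
 [ 0.00000000e+00  0.00000000e+00  0.00000000e+00  1.00000000e+00]]
```

View pics/w01.png

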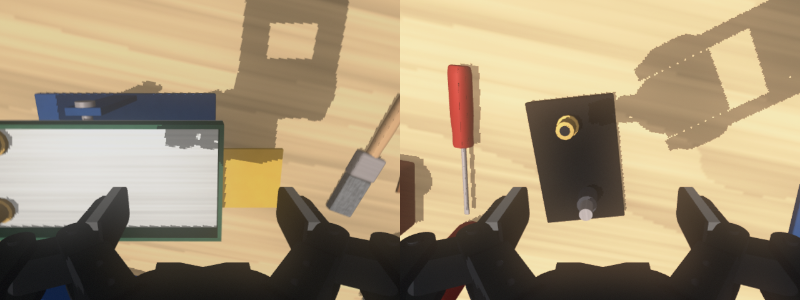

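Left half: tray with the tab at about x=250 of the montage. Right half: the new bushing at (568,127) and the gauge at (587,205). I'll measure both now.

Run:
```python
from h import *
im=dict(np.load('/tmp/w1.npz')); W=cloud(im)
hsv=cv2.cvtColor(im['frame'],cv2.COLOR_RGB2HSV)
y=cv2.inRange(hsv,(15,90,60),(35,255,255)); y[:160]=0;y[260:]=0;y[:,:230]=0;y[:,320:]=0
P=W[(y>0)]; print(len(P),np.nanpercentile(P[:,2],[5,50,95]).round(4))
T=P[P[:,2]>.038]; c,r=cv2.minEnclosingCircle(T[:,:2].astype(np.float32)); print('top ring',c,r,T.mean(0))
o=env.observe();R=o['tool_rot']
print('tool delta mm',R.T@(np.array([c[0],c[1],.1])-o['position'])*1000)
im=dict(np.load('/tmp/w0.npz')); W=cloud(im); hsv=cv2.cvtColor(im['frame'],cv2.COLOR_RGB2HSV)
y=cv2.inRange(hsv,(15,130,90),(32,255,255)); y[:230]=0;y[340:]=0;y[:,:350]=0;y[:,460:]=0
Q=W[y>0]; Q=Q[(Q[:,2]>.13)]; r=cv2.minAreaRect(Q[:,:2].astype(np.float32)); print('tab',r,np.median(Q[:,2]),cv2.boxPoints(r).round(4))
w=(hsv[...,1]<50)&(hsv[...,2]>120)&(abs(W[...,2]-.139)<.006); Q=W[w]; Q=Q[Q[:,0]<.6];r=cv2.minAreaRect(Q[:,:2].astype(np.float32)); print('floor',r,np.median(Q[:,2]),cv2.boxPoints(r).round(4))
```

```text
1398 [0.0127 0.0198 0.0443]
top ring (0.4043892025947571, -0.37155061960220337) 0.010915616527199745 [ 0.40377686 -0.37128057  0.04328508]
tool delta mm [  8.77422175 -42.62518673  98.4294062 ]
tab ((0.4355834424495697, 0.2576083242893219), (0.07193277031183243, 0.05873966962099075), 11.379082679748535) 0.13864248365808118 [[0.3945 0.2793]
 [0.4061 0.2217]
 [0.4766 0.2359]
 [0.465  0.2935]]
floor ((0.4597886800765991, 0.10807129740715027), (0.13480320572853088, 0.23288919031620026), 11.714972496032715) 0.1385424150999278 [[ 0.3701  0.2084]
 [ 0.4174 -0.0196]
 [ 0.5494  0.0077]
 [ 0.5021  0.2358]]
```

>>> move_arm:
  motion:
    - [[0.18,-0.86,0.2],[0,0,0]]
    - [[0,0,0.9],[0,0,0]]
    - [[0,0,0.9],[0,0,0]]
    - [[0,0,0.7],[0,0,0]]
    - [[0,0,0.4],[0,0,0]]
    - [[0,0,0.1],[0,0,0]]
    - [[0,0,0],[0,0,0]]
    - [[0,0,0],[0,0,0]]

```text
time_s: 3.5
position: [0.4052, -0.3725, 0.0403]
tool_rot: [[-0.979, -0.202, 0.001], [-0.202, 0.979, -0.002], [-0.001, -0.002, -1.0]]
ft_force: [0.7, 0.6, 0.2]
grip_width: 0.0857
gripper_force: 0.0
```

>>> move_arm:
  motion:
    - [[0,0,0],[0,0,0]]
    - [[0,0,0],[0,0,0]]
    - [[0,0,0],[0,0,0]]
    - [[0,0,0],[0,0,0]]
    - [[0,0,0],[0,0,0]]
    - [[0,0,0],[0,0,0]]
    - [[0,0,0],[0,0,0]]
    - [[0,0,0],[0,0,0]]
  claw: 1
  force: 40

```text
time_s: 4.3
position: [0.4046, -0.3726, 0.0392]
tool_rot: [[-0.979, -0.202, 0.0], [-0.202, 0.979, -0.0], [-0.0, -0.0, -1.0]]
ft_force: [-0.4, 1.5, 5.9]
grip_width: 0.0207
gripper_force: 39.1
```

>>> move_arm:
  motion:
    - [[0,0,-0.3],[0,0,0]]
    - [[0,0,-0.9],[0,0,0]]
    - [[0,0,-1],[0,0,0]]
    - [[0,0,-1],[0,0,0]]
    - [[0,0,-1],[0,0,0]]
    - [[-0.2,0.5,0],[0,0,0]]
    - [[-0.35,0.9,0],[0,0,0]]
    - [[-0.35,0.9,0],[0,0,0]]
    - [[-0.35,0.9,0],[0,0,0]]
    - [[-0.35,0.9,0],[0,0,0]]
    - [[-0.35,0.9,0],[0,0,0]]
    - [[-0.35,0.9,0],[0,0,0]]
    - [[-0.35,0.9,0],[0,0,0]]
    - [[-0.35,0.9,0],[0,0,0]]
    - [[-0.17,0.4,0],[0,0,0]]
    - [[0,0,0.5],[0,0,0]]
    - [[0,0,0],[0,0,0]]
    - [[0,0,0],[0,0,0]]

```text
time_s: 6.1
position: [0.4781, 0.0559, 0.2239]
tool_rot: [[-0.98, -0.201, -0.001], [-0.201, 0.98, 0.0], [0.001, 0.0, -1.0]]
ft_force: [-0.1, 0.0, -0.8]
grip_width: 0.0205
gripper_force: 39.3
```

Run:
```python
from h import *
im=grab('wrist','w2');np.savez('/tmp/w2',**im); o=env.observe(); print(o['position'],o['grip_width'],o['gripper_force'],o['ft_force'])
p=o['position'][:2]-np.array([.469,.100]); a=np.radians(101.6);print('tray xy',p@[np.cos(a),np.sin(a)],p@[-np.sin(a),np.cos(a)])
```

```text
[0.47840695 0.05567104 0.22440879] 0.020509963178742076 39.33735966682434 [ 0.21378081  0.15630786 -1.17530679]
tray xy -0.04531508092238391 -0.00030123745710902234
```

View pics/w2.png

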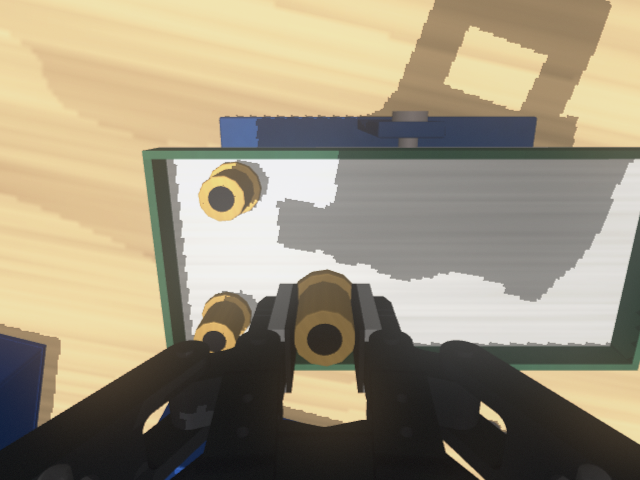

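The bushing is held upright at (325,315). The two tray bushings at (222,195) and (215,330) are clear of it, so I'll lower it.

>>> move_arm:
  motion:
    - [[0,0,0.5],[0,0,0]]
    - [[0,0,0.4],[0,0,0]]
    - [[0,0,0.2],[0,0,0]]
    - [[0,0,0.04],[0,0,0]]
    - [[0,0,0.02],[0,0,0]]
    - [[0,0,0],[0,0,0]]
    - [[0,0,0],[0,0,0]]
    - [[0,0,0],[0,0,0]]

```text
time_s: 6.95
position: [0.4784, 0.0561, 0.1663]
tool_rot: [[-0.979, -0.202, 0.001], [-0.202, 0.979, -0.0], [-0.001, -0.0, -1.0]]
ft_force: [-0.3, -0.1, 0.6]
grip_width: 0.0204
gripper_force: 39.3
```

>>> move_arm:
  motion:
    - [[0,0,0.02],[0,0,0]]
    - [[0,0,0.01],[0,0,0]]
    - [[0,0,0],[0,0,0]]
    - [[0,0,0],[0,0,0]]

```text
time_s: 7.35
position: [0.4782, 0.0561, 0.1643]
tool_rot: [[-0.979, -0.202, -0.0], [-0.202, 0.979, -0.0], [0.0, -0.0, -1.0]]
ft_force: [-0.4, -0.1, -0.3]
grip_width: 0.0207
gripper_force: 39.3
```

>>> move_arm:
  motion:
    - [[0,0,0.015],[0,0,0]]
    - [[0,0,0],[0,0,0]]
    - [[0,0,0],[0,0,0]]

```text
time_s: 7.65
position: [0.4783, 0.0561, 0.164]
tool_rot: [[-0.979, -0.202, 0.001], [-0.202, 0.979, -0.0], [-0.001, -0.0, -1.0]]
ft_force: [-1.4, -0.5, 3.5]
grip_width: 0.0207
gripper_force: 39.8
```

>>> move_arm:
  motion:
    - [[0,0,0],[0,0,0]]
    - [[0,0,0],[0,0,0]]
    - [[0,0,0],[0,0,0]]
    - [[0,0,0],[0,0,0]]
    - [[0,0,-0.3],[0,0,0]]
    - [[0,0,-0.6],[0,0,0]]
    - [[0,0,-0.8],[0,0,0]]
    - [[0,0,0],[0,0,0]]
  claw: 0.5

```text
time_s: 8.45
position: [0.4798, 0.056, 0.253]
tool_rot: [[-0.979, -0.202, 0.009], [-0.202, 0.979, -0.001], [-0.008, -0.003, -1.0]]
ft_force: [-1.0, -0.5, -0.3]
grip_width: 0.043
gripper_force: 0.0
```

Run:
```python
from h import *
im=grab('wrist','w3'); o=env.observe(); print(o['position'],o['grip_width'])
np.savez('/tmp/w3',**im)
R=o['tool_rot']
print(R.T@(np.array([.4347,.2619,.23])-o['position'])*1000)
```

```text
[0.47893932 0.05607412 0.25049238] 0.04281582835612397
[  1.92281166 210.55154136  20.14198559]
```

View pics/w3.png

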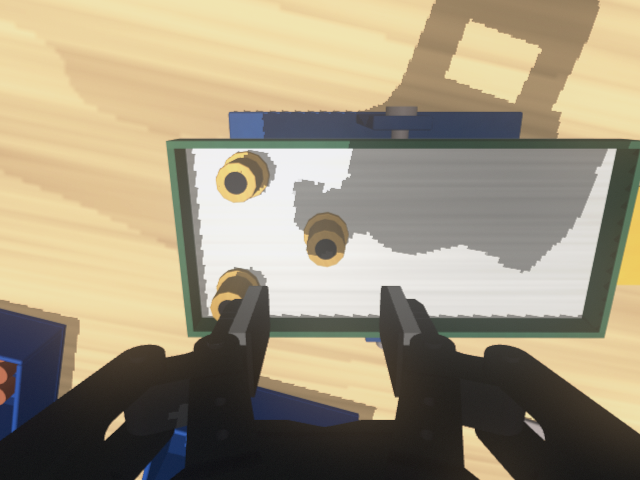

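The bushing is standing free at (325,240). Next I'll shut the fingers and go above the tab, about 152 mm from the hinge.

>>> move_arm:
  motion:
    - [[0,0.5,0],[0,0,0]]
    - [[0.02,0.9,0],[0,0,0]]
    - [[0.02,0.9,0],[0,0,0]]
    - [[0,0.9,0],[0,0,0]]
    - [[0,0.74,0],[0,0,0]]
    - [[0,0,0.5],[0,0,0]]
    - [[0,0,0.8],[0,0,0]]
    - [[0,0,0.2],[0,0,0]]
    - [[0,0,0],[0,0,0]]
    - [[0,0,0],[0,0,0]]
    - [[0,0,0],[0,0,0]]
    - [[0,0,0],[0,0,0]]
  claw: 1

```text
time_s: 9.7
position: [0.437, 0.2487, 0.1747]
tool_rot: [[-0.98, -0.201, 0.002], [-0.201, 0.98, 0.001], [-0.002, 0.0, -1.0]]
ft_force: [-0.0, -0.1, -0.7]
grip_width: 0.0003
gripper_force: 0.0
```

Run:
```python
from h import *
o=env.observe(); print(o['position'],o['grip_width'],o['ft_force'])
p=o['position'][:2]-np.array([.469,.100]); a=np.radians(101.6);print('tray xy',p@[np.cos(a),np.sin(a)],p@[-np.sin(a),np.cos(a)])
im=grab('scene','s1')
cv2.imwrite('pics/s1c.png',cv2.resize(cv2.imread('pics/s1.png')[130:290,250:450],(800,600)))
```

```text
[0.43702556 0.24866599 0.17470442] 0.00028428562551304203 [-0.03983856 -0.14852846 -0.69726389]
tray xy 0.1520588817357319 0.0014279232026477692
```

View pics/s1c.png

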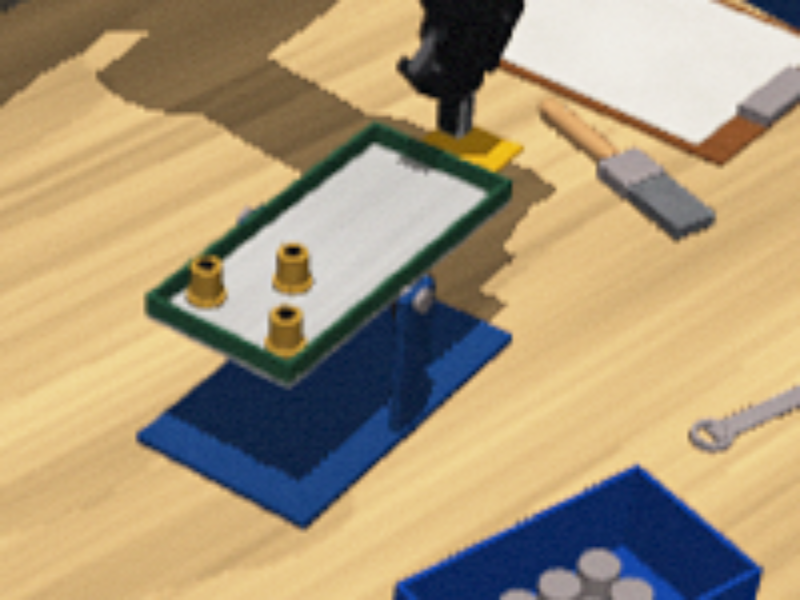

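The three bushings stand in the loading end at (207,280), (292,268) and (285,330). The shut fingers are over the tab at (455,135).

>>> move_arm:
  motion:
    - [[0,0,0.2],[0,0,0]]
    - [[0,0,0.1],[0,0,0]]
    - [[0,0,0.05],[0,0,0]]
    - [[0,0,0.05],[0,0,0]]
    - [[0,0,0.05],[0,0,0]]
    - [[0,0,0.05],[0,0,0]]
    - [[0,0,0.06],[0,0,0]]
    - [[0,0,0.06],[0,0,0]]
    - [[0,0,0],[0,0,0]]
    - [[0,0,0],[0,0,0]]
    - [[0,0,0],[0,0,0]]

```text
time_s: 10.85
position: [0.4362, 0.2484, 0.1429]
tool_rot: [[-0.979, -0.202, -0.001], [-0.202, 0.979, -0.001], [0.001, -0.001, -1.0]]
ft_force: [-3.2, -3.0, 7.3]
grip_width: -0.0
gripper_force: 3.4
```

>>> move_arm:
  motion:
    - [[0,0,0.06],[0,0,0]]
    - [[0,0,0.06],[0,0,0]]
    - [[0,0,0.06],[0,0,0]]
    - [[0,0,0.06],[0,0,0]]
    - [[0,0,0.06],[0,0,0]]
    - [[0,0,0.06],[0,0,0]]
    - [[0,0,0.06],[0,0,0]]
    - [[0,0,0.06],[0,0,0]]
    - [[0,0,0.06],[0,0,0]]
    - [[0,0,0.06],[0,0,0]]
    - [[0,0,0.06],[0,0,0]]
    - [[0,0,0.06],[0,0,0]]
    - [[0,0,0],[0,0,0]]
    - [[0,0,0],[0,0,0]]
    - [[0,0,0],[0,0,0]]

```text
time_s: 12.35
position: [0.4375, 0.2488, 0.1075]
tool_rot: [[-0.979, -0.202, 0.003], [-0.202, 0.979, 0.0], [-0.003, -0.0, -1.0]]
ft_force: [-0.4, -1.4, 7.7]
grip_width: 0.0001
gripper_force: 3.8
```

>>> move_arm:
  motion:
    - [[0,0,0.04],[0,0,0]]
    - [[0,0,0.04],[0,0,0]]
    - [[0,0,0.04],[0,0,0]]
    - [[0,0,0.04],[0,0,0]]
    - [[0,0,0.04],[0,0,0]]
    - [[0,0,0.04],[0,0,0]]
    - [[0,0,0],[0,0,0]]
    - [[0,0,0],[0,0,0]]
    - [[0,0,0],[0,0,0]]
    - [[0,0,0],[0,0,0]]

```text
time_s: 13.35
position: [0.4373, 0.2488, 0.0952]
tool_rot: [[-0.979, -0.202, 0.002], [-0.202, 0.979, 0.0], [-0.002, -0.0, -1.0]]
ft_force: [0.5, -0.7, 6.6]
grip_width: -0.0002
gripper_force: 3.0
```

Run:
```python
from h import *
im=grab('scene','s2'); o=env.observe(); print(o['time_s'],o['position'],o['ft_force'])
cv2.imwrite('pics/s2c.png',cv2.resize(cv2.imread('pics/s2.png')[130:290,250:450],(800,600)))
```

```text
13.4 [0.43735579 0.2488586  0.09523865] [0.83055603 0.19984892 5.96985712]
```

View pics/s2c.png

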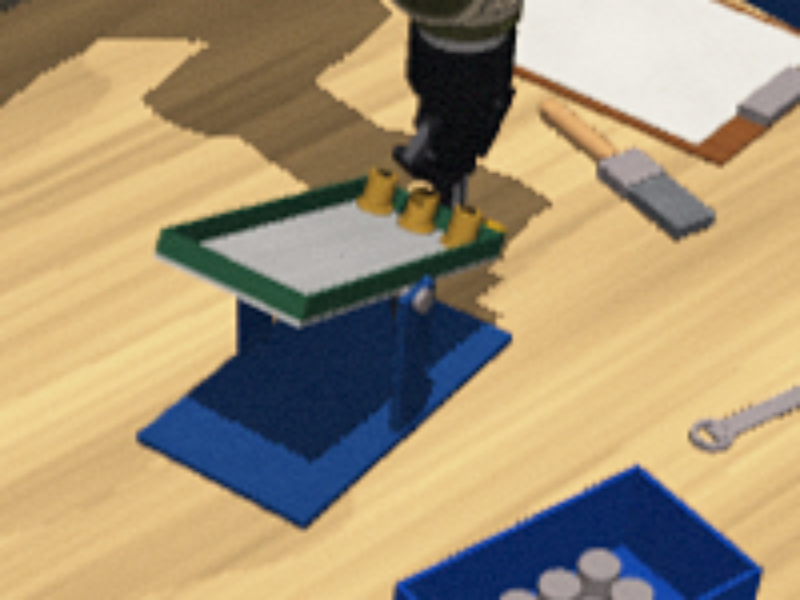

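All three bushings have slid to the tab end, at about (378,195), (418,212) and (462,228). Next I'll feel for the buffer in 2 mm steps.

>>> move_arm:
  motion:
    - [[0,0,0.02],[0,0,0]]
    - [[0,0,0.02],[0,0,0]]
    - [[0,0,0],[0,0,0]]
    - [[0,0,0],[0,0,0]]
    - [[0,0,0],[0,0,0]]

```text
time_s: 13.9
position: [0.4374, 0.2488, 0.0932]
tool_rot: [[-0.979, -0.202, 0.002], [-0.202, 0.979, 0.0], [-0.002, -0.0, -1.0]]
ft_force: [0.6, -1.2, 5.9]
grip_width: 0.0002
gripper_force: 3.0
```

>>> move_arm:
  motion:
    - [[0,0,0.02],[0,0,0]]
    - [[0,0,0.02],[0,0,0]]
    - [[0,0,0],[0,0,0]]
    - [[0,0,0],[0,0,0]]
    - [[0,0,0],[0,0,0]]

```text
time_s: 14.4
position: [0.4373, 0.2488, 0.0912]
tool_rot: [[-0.979, -0.202, 0.002], [-0.202, 0.979, 0.0], [-0.002, -0.0, -1.0]]
ft_force: [0.6, -0.8, 6.7]
grip_width: 0.0003
gripper_force: 3.0
```

>>> move_arm:
  motion:
    - [[0,0,0.02],[0,0,0]]
    - [[0,0,0.02],[0,0,0]]
    - [[0,0,0],[0,0,0]]
    - [[0,0,0],[0,0,0]]
    - [[0,0,0],[0,0,0]]

```text
time_s: 14.9
position: [0.4373, 0.2488, 0.0892]
tool_rot: [[-0.979, -0.202, 0.002], [-0.202, 0.979, 0.0], [-0.002, -0.0, -1.0]]
ft_force: [1.0, -1.1, 7.5]
grip_width: 0.0001
gripper_force: 3.0
```

>>> move_arm:
  motion:
    - [[0,0,0.02],[0,0,0]]
    - [[0,0,0],[0,0,0]]
    - [[0,0,0],[0,0,0]]
    - [[0,0,0],[0,0,0]]

```text
time_s: 15.3
position: [0.4374, 0.2488, 0.0883]
tool_rot: [[-0.979, -0.202, 0.002], [-0.202, 0.979, 0.0], [-0.002, -0.0, -1.0]]
ft_force: [0.2, -1.4, 6.6]
grip_width: -0.0004
gripper_force: 3.0
```

Still free-swinging, so I'll keep going.

>>> move_arm:
  motion:
    - [[0,0,0.02],[0,0,0]]
    - [[0,0,0.02],[0,0,0]]
    - [[0,0,0],[0,0,0]]
    - [[0,0,0],[0,0,0]]
    - [[0,0,0],[0,0,0]]

```text
time_s: 15.8
position: [0.4373, 0.2488, 0.0862]
tool_rot: [[-0.979, -0.202, 0.002], [-0.202, 0.979, 0.0], [-0.002, -0.0, -1.0]]
ft_force: [0.5, -1.1, 6.9]
grip_width: -0.0002
gripper_force: 3.1
```

>>> move_arm:
  motion:
    - [[0,0,0.02],[0,0,0]]
    - [[0,0,0.02],[0,0,0]]
    - [[0,0,0],[0,0,0]]
    - [[0,0,0],[0,0,0]]
    - [[0,0,0],[0,0,0]]

```text
time_s: 16.3
position: [0.4373, 0.2488, 0.0843]
tool_rot: [[-0.979, -0.202, 0.002], [-0.202, 0.979, 0.0], [-0.002, -0.0, -1.0]]
ft_force: [0.8, -0.7, 6.7]
grip_width: 0.0002
gripper_force: 2.8
```

>>> move_arm:
  motion:
    - [[0,0,0.02],[0,0,0]]
    - [[0,0,0.02],[0,0,0]]
    - [[0,0,0],[0,0,0]]
    - [[0,0,0],[0,0,0]]
    - [[0,0,0],[0,0,0]]

```text
time_s: 16.8
position: [0.4374, 0.249, 0.0823]
tool_rot: [[-0.979, -0.202, 0.003], [-0.202, 0.979, 0.001], [-0.003, 0.0, -1.0]]
ft_force: [-0.1, 1.0, 7.0]
grip_width: 0.0001
gripper_force: 1.8
```

>>> move_arm:
  motion:
    - [[0,0,0.02],[0,0,0]]
    - [[0,0,0],[0,0,0]]
    - [[0,0,0],[0,0,0]]
    - [[0,0,0],[0,0,0]]

```text
time_s: 17.2
position: [0.4374, 0.2491, 0.0813]
tool_rot: [[-0.979, -0.202, 0.003], [-0.202, 0.979, 0.001], [-0.003, 0.0, -1.0]]
ft_force: [0.5, 2.2, 7.1]
grip_width: -0.0001
gripper_force: 1.1
```

A sideways force is growing, probably the finger knuckle brushing the bushing or end wall. I'll slide outward 8 mm.

>>> move_arm:
  motion:
    - [[0,0.03,0],[0,0,0]]
    - [[0,0.03,0],[0,0,0]]
    - [[0,0.03,0],[0,0,0]]
    - [[0,0.03,0],[0,0,0]]
    - [[0,0.03,0],[0,0,0]]
    - [[0,0,0],[0,0,0]]
    - [[0,0,0],[0,0,0]]
    - [[0,0,0],[0,0,0]]

```text
time_s: 18.0
position: [0.4358, 0.2563, 0.0812]
tool_rot: [[-0.979, -0.202, 0.002], [-0.202, 0.979, 0.001], [-0.002, 0.0, -1.0]]
ft_force: [-0.2, 0.2, 7.1]
grip_width: 0.0001
gripper_force: 2.9
```

Run:
```python
from h import *
im=grab('scene','s3'); o=env.observe(); print(o['time_s'],o['position'],o['ft_force'])
cv2.imwrite('pics/s3c.png',cv2.resize(cv2.imread('pics/s3.png')[130:250,300:460],(800,600)))
```

```text
18.05 [0.43575031 0.25626796 0.08118751] [-0.02898319  0.59746193  6.52642033]
```

View pics/s3c.png

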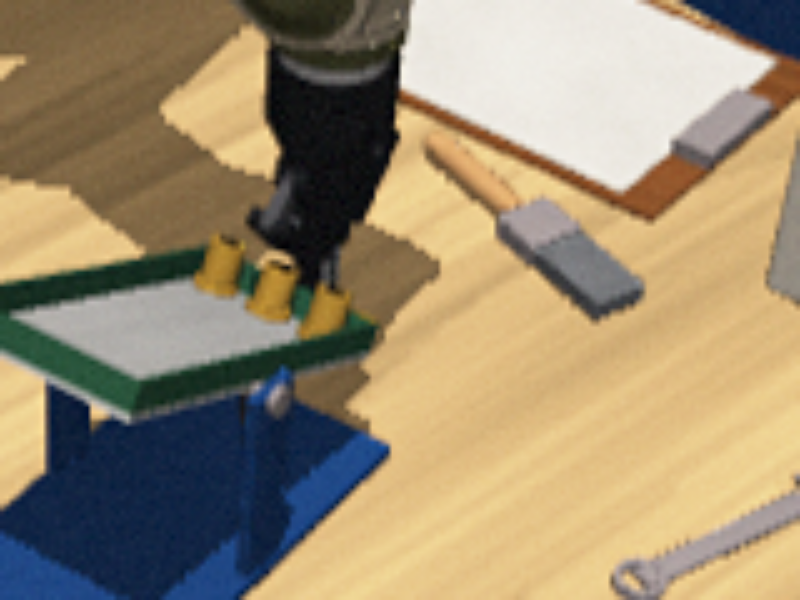

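The middle bushing, at (275,275), is right beside the fingers, but the side force is gone. I'll carry on down.

>>> move_arm:
  motion:
    - [[0,0,0.02],[0,0,0]]
    - [[0,0,0.02],[0,0,0]]
    - [[0,0,0.02],[0,0,0]]
    - [[0,0,0],[0,0,0]]
    - [[0,0,0],[0,0,0]]
    - [[0,0,0],[0,0,0]]

```text
time_s: 18.65
position: [0.4358, 0.2562, 0.0782]
tool_rot: [[-0.979, -0.202, 0.002], [-0.202, 0.979, 0.0], [-0.002, -0.0, -1.0]]
ft_force: [1.1, 0.2, 7.1]
grip_width: -0.0002
gripper_force: 3.0
```

>>> move_arm:
  motion:
    - [[0,0,0.02],[0,0,0]]
    - [[0,0,0.02],[0,0,0]]
    - [[0,0,0],[0,0,0]]
    - [[0,0,0],[0,0,0]]
    - [[0,0,0],[0,0,0]]

```text
time_s: 19.15
position: [0.4358, 0.2562, 0.0762]
tool_rot: [[-0.979, -0.202, 0.002], [-0.202, 0.979, 0.001], [-0.002, 0.0, -1.0]]
ft_force: [0.9, -0.5, 6.6]
grip_width: 0.0004
gripper_force: 3.0
```

>>> move_arm:
  motion:
    - [[0,0,0.02],[0,0,0]]
    - [[0,0,0.02],[0,0,0]]
    - [[0,0,0],[0,0,0]]
    - [[0,0,0],[0,0,0]]
    - [[0,0,0],[0,0,0]]

```text
time_s: 19.65
position: [0.4358, 0.2562, 0.0742]
tool_rot: [[-0.979, -0.202, 0.002], [-0.202, 0.979, 0.001], [-0.002, 0.0, -1.0]]
ft_force: [-0.1, 0.1, 7.4]
grip_width: 0.0005
gripper_force: 3.0
```

>>> move_arm:
  motion:
    - [[0,0,0.02],[0,0,0]]
    - [[0,0,0.02],[0,0,0]]
    - [[0,0,0],[0,0,0]]
    - [[0,0,0],[0,0,0]]
    - [[0,0,0],[0,0,0]]

```text
time_s: 20.15
position: [0.4358, 0.2562, 0.0723]
tool_rot: [[-0.979, -0.202, 0.002], [-0.202, 0.979, 0.0], [-0.002, -0.0, -1.0]]
ft_force: [0.9, -0.5, 8.4]
grip_width: 0.0002
gripper_force: 3.3
```

>>> move_arm:
  motion:
    - [[0,0,0.02],[0,0,0]]
    - [[0,0,0],[0,0,0]]
    - [[0,0,0],[0,0,0]]
    - [[0,0,0],[0,0,0]]

```text
time_s: 20.55
position: [0.4359, 0.2563, 0.0715]
tool_rot: [[-0.979, -0.202, 0.003], [-0.202, 0.979, 0.001], [-0.003, 0.0, -1.0]]
ft_force: [0.1, -0.6, 9.5]
grip_width: -0.0001
gripper_force: 4.1
```

>>> move_arm:
  motion:
    - [[0,0,0.012],[0,0,0]]
    - [[0,0,0],[0,0,0]]
    - [[0,0,0],[0,0,0]]
    - [[0,0,0],[0,0,0]]
    - [[0,0,0],[0,0,0]]

```text
time_s: 21.05
position: [0.4359, 0.2563, 0.071]
tool_rot: [[-0.979, -0.202, 0.003], [-0.202, 0.979, 0.001], [-0.003, 0.0, -1.0]]
ft_force: [-1.3, -0.9, 10.7]
grip_width: -0.0001
gripper_force: 4.7
```

>>> move_arm:
  motion:
    - [[0,0,0],[0,0,0]]
    - [[0,0,0],[0,0,0]]
    - [[0,0,0],[0,0,0]]
    - [[0,0,0],[0,0,0]]
    - [[0,0,0],[0,0,0]]
    - [[0,0,0],[0,0,0]]

```text
time_s: 21.65
position: [0.4359, 0.2563, 0.071]
tool_rot: [[-0.979, -0.202, 0.003], [-0.202, 0.979, 0.001], [-0.003, 0.0, -1.0]]
ft_force: [-0.4, -0.2, 10.9]
grip_width: -0.0003
gripper_force: 4.7
```

>>> move_arm:
  motion:
    - [[0,0,0.004],[0,0,0]]
    - [[0,0,0],[0,0,0]]
    - [[0,0,0],[0,0,0]]
    - [[0,0,0],[0,0,0]]
    - [[0,0,0],[0,0,0]]
    - [[0,0,0],[0,0,0]]
    - [[0,0,0],[0,0,0]]
    - [[0,0,0],[0,0,0]]

```text
time_s: 22.45
position: [0.4359, 0.2562, 0.0709]
tool_rot: [[-0.979, -0.202, 0.003], [-0.202, 0.979, 0.001], [-0.003, 0.0, -1.0]]
ft_force: [-1.8, -0.8, 12.1]
grip_width: 0.0003
gripper_force: 5.0
```

>>> move_arm:
  motion:
    - [[0,0,0],[0,0,0]]
    - [[0,0,0],[0,0,0]]
    - [[0,0,0],[0,0,0]]
    - [[0,0,0],[0,0,0]]
    - [[0,0,0],[0,0,0]]
    - [[0,0,0],[0,0,0]]

```text
time_s: 23.05
position: [0.4359, 0.2562, 0.0709]
tool_rot: [[-0.979, -0.202, 0.003], [-0.202, 0.979, 0.001], [-0.003, 0.0, -1.0]]
ft_force: [-1.1, -1.8, 12.1]
grip_width: -0.0001
gripper_force: 5.0
```

Run:
```python
from h import *
im=grab('top','t4'); W=cloud(im); a=np.radians(101.6); o=env.observe(); print(o['time_s'],o['ft_force'],o['position'])
hsv=cv2.cvtColor(im['frame'],cv2.COLOR_RGB2HSV)
y=cv2.inRange(hsv,(13,110,60),(34,255,255)); y[:235]=0;y[320:]=0;y[:,:175]=0;y[:,330:]=0
n,l,s,c=cv2.connectedComponentsWithStats(y)
for i in range(1,n):
    if s[i,4]>12:
        w=np.nanmedian(W[l==i],0); p=w[:2]-[.469,.1]; print(s[i],w.round(3),p@[np.cos(a),np.sin(a)],p@[-np.sin(a),np.cos(a)])
```

```text
23.1 [-0.67471745 -1.00194178 11.13210433] [0.4359213  0.25620989 0.07086014]
[293 237  23  26  57] [ 0.576 -0.014  0.   ] -0.1329379856539638 -0.08167716105052518
[182 241  15   6  31] [ 0.555  0.313 -0.   ] 0.1917304868088989 -0.12667061942525223
[197 241   7   8  16] [0.557 0.283 0.   ] 0.16166243727303675 -0.12297137961794231
[203 243   7   8  18] [0.548 0.268 0.   ] 0.14847119463174552 -0.11104382811436073
[215 242   9   8  31] [ 0.552  0.228 -0.   ] 0.1088922154798899 -0.10661126825240408
[208 243  45  17 129] [0.538 0.199 0.   ] 0.08253908878883262 -0.08776137807875849
[183 248  13   6  32] [0.538 0.311 0.   ] 0.1931577268760933 -0.1105651075607445
[175 250   7   8  20] [0.531 0.34  0.   ] 0.2222677466071967 -0.10871779280202498
[201 251  10   9  28] [ 0.529  0.269 -0.001] 0.1536608153285884 -0.09301208801114812
[191 255   6   4  13] [0.522 0.296 0.   ] 0.1808353295658777 -0.09167498939935674
[179 257  13   7  28] [0.508 0.323 0.001] 0.2104861122924918 -0.08336091076494664
[204 258   6   7  14] [0.51 0.26 0.  ] 0.14798563400521153 -0.0727242388318822
[209 264  17  17 151] [0.482 0.211 0.101] 0.10571366241806558 -0.035018848503248295
[220 279   9  10  69] [0.451 0.196 0.096] 0.09748881513249832 -0.001336108237416164
[211 291  20  14 162] [0.414 0.197 0.099] 0.10559376452177385 0.03419628028478404
```

The hold is done at about 7 N on the buffer. I'll let the tray up slowly.

>>> move_arm:
  motion:
    - [[0,0,-0.02],[0,0,0]]
    - [[0,0,-0.03],[0,0,0]]
    - [[0,0,-0.04],[0,0,0]]
    - [[0,0,-0.06],[0,0,0]]
    - [[0,0,-0.06],[0,0,0]]
    - [[0,0,-0.06],[0,0,0]]
    - [[0,0,-0.06],[0,0,0]]
    - [[0,0,-0.06],[0,0,0]]
    - [[0,0,-0.06],[0,0,0]]
    - [[0,0,-0.06],[0,0,0]]
    - [[0,0,-0.06],[0,0,0]]
    - [[0,0,-0.06],[0,0,0]]
    - [[0,0,-0.06],[0,0,0]]
    - [[0,0,-0.06],[0,0,0]]
    - [[0,0,-0.06],[0,0,0]]
    - [[0,0,-0.06],[0,0,0]]
    - [[0,0,-0.06],[0,0,0]]
    - [[0,0,-0.06],[0,0,0]]
    - [[0,0,-0.06],[0,0,0]]
    - [[0,0,0],[0,0,0]]

```text
time_s: 25.1
position: [0.435, 0.256, 0.1227]
tool_rot: [[-0.979, -0.202, 0.0], [-0.202, 0.979, 0.0], [-0.0, -0.0, -1.0]]
ft_force: [-0.7, 2.2, 4.3]
grip_width: -0.0001
gripper_force: 2.5
```

>>> move_arm:
  motion:
    - [[0,0,-0.04],[0,0,0]]
    - [[0,0,-0.05],[0,0,0]]
    - [[0,0,-0.05],[0,0,0]]
    - [[0,0,-0.05],[0,0,0]]
    - [[0,0,-0.05],[0,0,0]]
    - [[0,0,-0.04],[0,0,0]]
    - [[0,0,-0.04],[0,0,0]]
    - [[0,0,-0.04],[0,0,0]]
    - [[0,0,-0.03],[0,0,0]]
    - [[0,0,-0.03],[0,0,0]]
    - [[0,0,-0.03],[0,0,0]]
    - [[0,0,0],[0,0,0]]
    - [[0,0,0],[0,0,0]]

```text
time_s: 26.4
position: [0.435, 0.256, 0.1448]
tool_rot: [[-0.979, -0.202, 0.0], [-0.202, 0.979, -0.0], [0.0, -0.0, -1.0]]
ft_force: [-0.4, 3.5, 3.4]
grip_width: 0.0002
gripper_force: 2.1
```

Now a slow final rise until it comes off the tab, then clear upward and outward.

>>> move_arm:
  motion:
    - [[0,0,-0.02],[0,0,0]]
    - [[0,0,-0.03],[0,0,0]]
    - [[0,0,-0.03],[0,0,0]]
    - [[0,0,-0.03],[0,0,0]]
    - [[0,0,-0.03],[0,0,0]]
    - [[0,0,-0.03],[0,0,0]]
    - [[0,0,-0.03],[0,0,0]]
    - [[0,0,-0.03],[0,0,0]]
    - [[0,0,-0.03],[0,0,0]]
    - [[0,0,-0.03],[0,0,0]]
    - [[0,0,-0.03],[0,0,0]]
    - [[0,0,-0.1],[0,0,0]]
    - [[0,0.1,-0.3],[0,0,0]]
    - [[0,0.3,-0.6],[0,0,0]]
    - [[0,0.5,-0.6],[0,0,0]]
    - [[0,0.6,-0.2],[0,0,0]]
    - [[0,0,0],[0,0,0]]
    - [[0,0,0],[0,0,0]]

```text
time_s: 28.2
position: [0.4196, 0.3296, 0.2507]
tool_rot: [[-0.979, -0.203, -0.0], [-0.203, 0.979, -0.0], [0.0, -0.0, -1.0]]
ft_force: [0.2, -0.7, 0.3]
grip_width: -0.0001
gripper_force: 0.0
```

Run:
```python
from h import *
o=env.observe(); print(o['time_s'],o['position'],o['ft_force'])
im=grab('top','t5'); W=cloud(im); a=np.radians(101.6)
hsv=cv2.cvtColor(im['frame'],cv2.COLOR_RGB2HSV)
y=cv2.inRange(hsv,(13,110,60),(34,255,255))
y[~((W[...,2]>.137)&(W[...,2]<.19))]=0
n,l,s,c=cv2.connectedComponentsWithStats(y)
for i in range(1,n):
    if s[i,4]>12:
        w=np.nanmedian(W[l==i],0); p=w[:2]-[.469,.1]; print(s[i],w.round(3),np.nanmax(W[l==i][:,2]).round(3),p@[np.cos(a),np.sin(a)],p@[-np.sin(a),np.cos(a)])
grab('scene','s5'); cv2.imwrite('pics/s5c.png',cv2.resize(cv2.imread('pics/s5.png')[130:290,250:450],(800,600)))
```

```text
28.2 [0.41958986 0.32957209 0.25071047] [ 0.23100085 -0.74469441  0.27776914]
[206 263  13  11  89] [0.483 0.213 0.166] 0.173 0.10741980742217402 -0.036574288618926185
[180 271  29  31 565] [0.441 0.257 0.14 ] 0.162 0.1599188121809583 -0.004029862412128625
[208 279  13  10  87] [0.448 0.205 0.167] 0.174 0.10728736462214006 -0.0007263553916972707
[211 294  12  11  92] [0.412 0.197 0.166] 0.173 0.10669756750782464 0.036527038989534716
```

View pics/s5c.png

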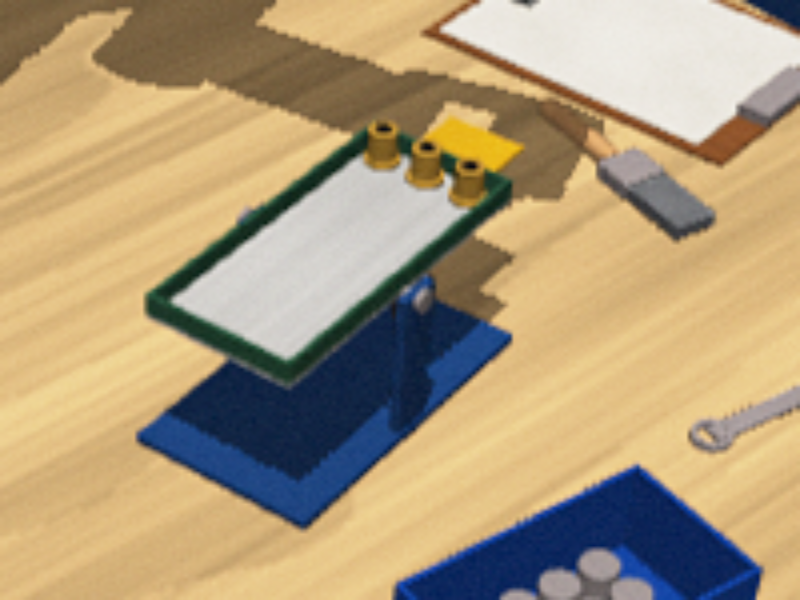

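The tray is level and all three bushings stand upright at the tab end, at (382,145), (427,163) and (468,182). The arm is clear.

```bash
python3 -c "
from rig import env
print(env.close_job())"
```

```text
the job is handed in; nothing more can be done
None
```

I handed the job in at about 28 s; the hand-in gave no verdict. The new bushing went into the loading end, the tray was held on the buffer at an estimated 7 N for about 2 s, then eased back to level. All three bushings stand upright at the tab end, and no bystanders were touched as far as I could see.

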